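Mist the bean canister, close it with its double lid and lift off the outer lid

ROBOT

A 6-joint arm with a two-finger parallel gripper is mounted at the origin on the work surface. World frame = base frame: x ahead of the robot, y to its left, z up, the work surface at z = 0. Lengths are in m, angles in rad, forces in N, time in s.
With the tool pointing down it reaches from about 0.425 to 0.95 m from the base axis. Payload 3.5 kg.
Tool frame: the origin (TCP) lies midway between the tips of the shut fingers; the grasp point (between the pads) lies 19 mm behind it (ctrl.pinch_z is the distance from the TCP to the grasp point, in m); z points along the fingers, y is the line along which they close (so a half turn about z gives the same grasp; the last joint's range is limited). The gripper opens to 85 mm and grips with 20 to 120 N. Pads are 22 mm wide; open, the fingers measure 114 mm over their backs; the gripper's body (76 mm by 85 mm) begins 54 mm behind the grasp point. The pads swing forward as they close: fully open they stand 13 mm farther back than shut.
Start: joints at [0.978, 0.286, 1.577, -0, 1.279, -0.15], TCP at [0.289, 0.61, 0.231] pointing down, gripper open.
Joint ranges: [-2.77, 2.77], [-0.9, 2.22], [0.21, 2.48], [-1.53, 4.67], [0.24, 2.81], [-2.84, 2.84]. Speed limits (rad/s): [2.79, 2.79, 3.14, 3.14, 3.14, 3.14].

INTERFACE

Orientations are given as a unit quaternion [x, y, z, w].
In Python, from plant import get_state, viewer, sign_off, ctrl gives the robot as it stands. The module is installed in compiled form; this text tells all that it offers.
- The arm moves only by the shell command python3 -m handwheel 'ROWS' [FORCE]. ROWS is JSON, a list that holds one entry, the list of rows, each a list of 5 numbers: the finger opening in m, from 0 to 0.0854, then the shift along the tool's x, y, z in m, then the turn about the tool's z in degrees. In form: [[[claw, x, y, z, spin], ...]]. A call has 1 to 12 rows; each row shifts and turns the commanded pose from where the row before left it, along the tool's axes as they then stand; what a row does not reach is not made up. A row lasts 1/12 s, in which the tool goes at most 41.7 mm and 7.16 degrees, less where a joint would pass 70% of its speed; a pose out of reach is approached as far as the arm can. A call is refused whole if a number of a shift passes 0.0417 or a number of a turn 7.16, either way. A call with a gripper value outside its range is refused whole. The fingers move at their own pace and stop on an object; FORCE is the grip in N (left out, the last holds). Time passes only in rows, so rows that do not move let the fingers close. It gives the time, the measured TCP pose, the force, the opening and the grip force at its end, in the units of the state.
- get_state(): the state, without advancing time (a new reading comes with each control period).
- viewer.read_camera(name): name is "scene" or "top" or "wrist"; returns the picture (420x560x3 uint8, blue, green, red); there is no depth.
- viewer.camera_params(name): a dict with "fov_y" (degrees; the focal length in pixels is half the picture's height over the tangent of half this angle, whatever the lens; pixels are square), "cx", "cy" (the principal point, pixels), "xyz" and "attitude" of the camera in the world; the wrist camera has in their place "hand_eye" (4x4, takes a point from camera to tool coordinates, whose origin is the TCP and whose axes are the flange's). Camera axes: x right, y up, looking along -z (the intrinsics and any distortion apply to the point x, -y, -z); pixel columns grow to the right and rows downward; lengths in m; the calibration is good to about 2 mm. A picture is of the moment at which its call begins: read the wrist's pose just before it. camera_params takes no time and is no camera call.
- sign_off(): hands the job in; it is judged then, once.
Trained networks look in the newest picture that a camera, given by its name, has taken for a name from the list of things; names that differ only in an ending like _2 or _b are one class to them, and where a whole thing is asked for, a point or a joint stands for the part that bears it (a point fixed in the world has none). Each returns a list of dicts, best first, with "confidence" (0 to 1); they miss things now and then, are a little off and sometimes report something else, mostly with a low value. They report only what shows in the picture. A call takes as long as a camera call. They do not tell look-alikes from the thing itself.
- viewer.look_for(camera, name): "extent" ([left, top, width, height] as shares, 0 to 1, of the picture: columns of its width, rows of its height, round what is visible of it).
- viewer.outline_of(camera, name): "mask" (420x560 bool, what is visible of it) and "extent" ([left, top, width, height] as shares, 0 to 1, of the picture: columns of its width, rows of its height, round what is visible of it).
- viewer.pinpoint(camera, name): "xy" ([column, row] as shares, 0 to 1, of the picture: columns of its width, rows of its height: a listed point, or the origin of a listed thing).
The state is a dict: "time": time; "qpos": joint angles; "dq": joint speeds; "joint_efforts": joint torques, N m; "eef_pos": TCP position; "tcp_rot": TCP orientation; "contact_force": force on the tool from outside, world axes, zero at the start; "wrist_torque": the same for the moment, N m; "opening": opening from 0.0 (shut) to 1.0 (fully open); "finger_force": force on a finger pad.
Only numpy, scipy, OpenCV 4.12 (cv2) and the standard library are available. Lean on these libraries where they do the work, as an engineer would, in place of code of your own. Each camera call takes 0.05 s, during which the arm holds its last target. There are 200 camera calls.

TASK

At the coffee stall, give the open bean canister a puff of mist by pressing the mister's sprung nozzle cap right down and letting it spring back up, then carry the double lid as one piece, outer lid still nested on the inner lid, and seat it fully home in the canister's neck and let go of it. Then take the outer lid alone and lift it straight up about a hand's breadth, leaving the inner lid seated and undisturbed; finish while still holding the outer lid upright above the canister, not set down or let go. Never lift the outer lid off anywhere but on the closed canister, and leave the spare lid and the other things on the counter where they are.

Things in the scene. Friction and masses are not known exactly. Their poses are not given: they have to be found in the camera images.
- mister: amber bottle with a paper label, fixed to the counter on a flat 90 mm foot disc; 58 mm across, nozzle cap on top, 192 mm tall in all. Origin under its centre; its spout points along its own -y, at the canister, whose axis is 150 to 180 mm away
- nozzle (a joint): how far the nozzle cap is pressed down, in m: 0 up, 0.008 at the stop; a spring returns it. Pressing takes 2 N to start, 4.4 N at 0.006 (counts as right down) and 5.2 N at the stop
- nozzle_top (a point): centre of the flat round top of the black nozzle cap (32 mm across, 22 mm tall, with a 10 mm thick spout reaching 44 mm to one side, its axis 10 mm below the top); it is 192 mm above the counter when up and moves with the cap. Press here straight down
- canister: steel bean canister fixed to the counter, open on top: body 80 mm across up to 80 mm, shoulder to 90 mm, then a neck 52 mm outside and 46 mm inside up to the rim at 120 mm. Origin under its centre, z up
- canister_rim (a point): centre of the canister's mouth, at the height of the rim (120 mm above the counter)
- inner_lid: lower part of the double lid, loose, 130 to 210 g, standing on the counter. From below: dark rubber plug 41 mm across (foot tapered to 33) from 0 to 16 mm, ribbed aluminium grip band 60 mm across from 16 to 34 mm, collar 39 mm across from 34 to 51 mm, under the outer lid. Origin: centre of the plug's underside, z up. Gripped by its band it carries the outer lid along. Home, the band rests on the rim
- inner_seat (a point): centre of the underside of the inner lid's band (16 mm above its origin); meets canister_rim when the lid is home
- inner_nest (a point): centre of the top face of the inner lid's band (34 mm above its origin), where the outer lid's lower edge rests
- outer_lid: upper part of the double lid: a plain aluminium cup upside down, loose, 40 to 85 g, 49 mm across, 28 mm tall, 43 mm across inside; it rests on the band over the inner lid's collar with 2 mm play all round and lifts off freely (gripped alone, it leaves the inner lid behind). Origin at the centre of its lower edge, z up; its top is 28 mm above that
- spare_lid: spare lid, not to be used: same aluminium band and rubber plug as the inner lid, but with a bare 20 mm wide, 14 mm tall knob on top instead of the wide cup-shaped outer lid; 48 mm tall in all; loose, origin under its centre. It stands in one of two areas of the counter, the lid set in the other
- glass_cup: small white cup, 64 mm across, 58 mm tall; loose bystander, origin under its centre
- tamper: steel coffee tamper, 56 mm across, 78 mm tall; loose bystander, origin under its centre
- milk_jug: steel milk jug with a handle, 80 mm across, 95 mm tall; loose bystander, origin under its centre
- cup_stack: stack of paper cups, 84 mm across, 141 mm tall; loose bystander, origin under its centre
- syrup_a: green syrup bottle, 60 mm across, 200 mm tall; loose bystander, origin under its centre
- syrup_b: amber syrup bottle with a plain closed cap, 60 mm across, 200 mm tall; loose bystander, origin under its centre
- jar: glass jar with a screw lid, 72 mm across, 100 mm tall; loose bystander, origin under its centre
Things that resemble listed ones, but are neither listed nor needed, are in the scene too. Leave any green or red look-alike of the inner_lid alone.

How it is judged:
On the way, in this order (a step that is already met when the one before it is completed fails the run):
1. the nozzle cap is pressed right down (6 mm or more) (value of joint nozzle above 0.006 m), for 0.05 s.
2. the nozzle cap has sprung back up (within 2 mm) (value of joint nozzle below 0.002 m), for 0.1 s.
3. the double lid is home in the canister, outer lid still nested on the inner lid, and let go (horizontal distance between inner_seat and canister_rim below 0.0045 m and z of inner_seat in the frame of canister_rim between -0.003 and 0.003 m and angle between inner_lid's own z axis and vertical below 0.08 rad and z of outer_lid in the frame of inner_nest between -0.004 and 0.004 m and horizontal distance between outer_lid and inner_nest below 0.006 m and contact force between the fingers and inner_lid below 0.1 N and contact force between the fingers and outer_lid below 0.1 N), for 0.2 s.
At the end, for the whole second after the job is handed in: Inner lid home in the canister (within 3 mm in height, 4.5 mm sideways, 0.08 rad), still, untouched. Outer lid in the fingers only, still, within 0.3 rad of upright, 50 to 160 mm above its place on the inner lid, within 50 mm sideways of the canister axis. Nozzle cap up (horizontal distance between inner_seat and canister_rim below 0.0045 m and z of inner_seat in the frame of canister_rim between -0.003 and 0.003 m and angle between inner_lid's own z axis and vertical below 0.08 rad and linear speed of inner_lid below 0.02 m/s and z of outer_lid in the frame of inner_nest between 0.05 and 0.16 m and horizontal distance between outer_lid and canister_rim below 0.05 m and angle between outer_lid's own z axis and vertical below 0.3 rad and linear speed of outer_lid below 0.03 m/s and contact force between the fingers and outer_lid above 1 N and contact force between outer_lid and inner_lid below 0.05 N and contact force between outer_lid and canister below 0.05 N and contact force between outer_lid and mister below 0.05 N and contact force between each of the arm, the fingers and inner_lid below 0.1 N and value of joint nozzle below 0.002 m); the arm keeps its last pose, push and grip.
It fails at once if the outer lid is taken off (10 mm or more) while the inner lid is not home in the canister, or the inner lid is unseated afterwards (distance between outer_lid and inner_nest above 0.01 m and not (horizontal distance between inner_seat and canister_rim below 0.0045 m and z of inner_seat in the frame of canister_rim between -0.003 and 0.003 m and angle between inner_lid's own z axis and vertical below 0.08 rad)).
It fails at once if the spare lid or another bystander is moved by more than 25 mm (distance of any of spare_lid, glass_cup, tamper, milk_jug, cup_stack, syrup_a, syrup_b, jar from where it was at the start of the episode above 0.025 m).
It also fails if it takes over 72 s, if anything falls off the work surface, if the arm or the gripper's body presses on something with over 40 N, if the wrist force passes 120 N, or if a joint passes its speed limit or range.

## Working session

There is one attempt and no reset: what is moved stays moved. The work goes in short steps, Python scripts to look and compute and a shell command to move; the robot and the scene stay as the last step left them, time stands still between calls to the robot, and variables do not carry over. Pictures are saved under pics/ and viewed, at most 10 in all, crops included, and the job is handed in when it is done.

```bash
mkdir -p pics; ls
python3 - <<'E'
from plant import get_state, viewer, ctrl
import cv2, numpy as np
print(get_state()); print(ctrl.pinch_z)
ims=[]
for c in ("scene","top","wrist"):
    print(c,viewer.camera_params(c))
    im=viewer.read_camera(c); cv2.imwrite(f"pics/{c}0.png",im)
    for n in ["mister","nozzle_top","canister","canister_rim","inner_lid","outer_lid","spare_lid"]:
        try:
            print(c,n,[(round(d["confidence"],2),np.round(np.array(d["xy"])*[560,420],1).tolist()) for d in viewer.pinpoint(c,n)])
        except Exception as e: print(n,e)
E
```

```text
pics
{'time': 0.0, 'qpos': array([ 9.78025794e-01,  2.87208845e-01,  1.57818041e+00, -2.35692858e-05,
        1.27862626e+00, -1.49995882e-01]), 'dq': array([-0.00068719, -0.00154542,  0.00018609, -0.00019153,  0.0015663 ,
        0.00063759]), 'joint_efforts': array([ 6.81809815e-04, -4.05993497e+01, -2.92623442e+01, -1.14309917e-04,
        5.82404537e-03, -1.33892453e-05]), 'eef_pos': array([0.28880204, 0.60935994, 0.22991656]), 'tcp_rot': array([ 2.19579814e-01,  9.75593787e-01, -1.13293764e-03, -4.29122138e-04]), 'contact_force': array([ 0.71074364, -0.3784662 ,  0.00792042]), 'wrist_torque': array([-0.06883384,  0.04421145, -0.00772507]), 'finger_force': 0.0, 'opening': 0.9995205710410238}
0.0187
scene {'fov_y': 54.490610206225384, 'cx': 275.224448869924, 'cy': 206.97330036776904, 'xyz': array([ 1.35008768, -0.73091826,  0.76104306]), 'attitude': array([0.43664972, 0.202356  , 0.35809318, 0.80009896])}
scene mister [(0.71, [336.0, 210.2]), (0.36, [284.2, 195.1])]
scene nozzle_top [(0.53, [344.6, 160.6])]
scene canister [(0.66, [296.5, 220.7])]
scene canister_rim [(0.92, [290.6,
[... 827 characters left out ...]
 (0.54, [356.8, 263.5]), (0.17, [137.0, 171.2])]
top outer_lid [(0.61, [360.7, 262.8])]
top spare_lid [(0.61, [352.7, 222.2])]
wrist {'fov_y': 63.34132332984341, 'cx': 270.54443250893445, 'cy': 206.96360064076612, 'hand_eye': array([[ 6.22517604e-05,  9.50677194e-01,  3.10181995e-01,
         8.04996632e-02],
       [ 9.99999859e-01,  1.04223264e-04, -5.20128293e-04,
         7.56674764e-04],
       [-5.26802286e-04,  3.10181983e-01, -9.50677053e-01,
        -1.42940345e-01],
       [ 0.00000000e+00,  0.00000000e+00,  0.00000000e+00,
         1.00000000e+00]])}
wrist mister []
wrist nozzle_top []
wrist canister []
wrist canister_rim []
wrist inner_lid []
wrist outer_lid []
wrist spare_lid []
```

```bash
python3 - <<'E'
import cv2
a=cv2.imread("pics/top0.png");b=cv2.imread("pics/scene0.png")
cv2.imwrite("pics/top0b.png",cv2.resize(a,(800,600),interpolation=2));cv2.imwrite("pics/scene0b.png",cv2.resize(b,(800,600),interpolation=2))
E
cat > h.py <<'E'
import numpy as np, cv2
from scipy.spatial.transform import Rotation as R
from plant import get_state, viewer
def cam(name, st=None):
    p=viewer.camera_params(name); f=210/np.tan(np.radians(p["fov_y"])/2)
    if "xyz" in p: Rm=R.from_quat(p["attitude"]).as_matrix(); t=np.array(p["xyz"])
    else:
        st=st or get_state(); T=np.array(p["hand_eye"]); Rt=R.from_quat(st["tcp_rot"]).as_matrix()
        Rm=Rt@T[:3,:3]; t=Rt@T[:3,3]+st["eef_pos"]
    return f,p["cx"],p["cy"],Rm,t
def ray(name,px,st=None):
    f,cx,cy,Rm,t=cam(name,st); d=Rm@np.array([(px[0]-cx)/f,-(px[1]-cy)/f,-1]); return t,d
def onz(name,px,z,st=None):
    t,d=ray(name,px,st); return t+d*(z-t[2])/d[2]
def proj(name,P,st=None):
    f,cx,cy,Rm,t=cam(name,st); c=Rm.T@(np.array(P)-t); return np.array([cx-f*c[0]/c[2],cy+f*c[1]/c[2]])
def tri(obs):  # [(cam,px,st)]
    A=np.zeros((3,3));b=np.zeros(3)
    for n,px,st in obs:
        t,d=ray(n,px,st);d=d/np.linalg.norm(d);M=np.eye(3)-np.outer(d,d);A+=M;b+=M@t
    return np.linalg.solve(A,b)
def totool(P,st=None):  # world point in tool coordinates
    st=st or get_state(); return R.from_quat(st["tcp_rot"]).as_matrix().T@(np.array(P)-st["eef_pos"])
E
python3 - <<'E'
from h import *
np.set_printoptions(precision=4,suppress=True)
for n,p,z in [("mister",(181.4,216.8),0),("noz",(165.2,206.2),.192),("rim",(234.7,226.2),.12),("can",(237,233),0),("l1",(315.2,256),0),("l2",(354.7,298.6),0),("l3",(403,282.3),0),("l4",(356.8,263.5),0),("ol",(360.7,262.8),.034),("spare",(352.7,222.2),0)]: print("top",n,onz("top",p,z))
for n,p,z in [("mister",(336,210.2),0),("noz",(344.6,160.6),.192),("rim",(290.6,190.8),.12),("can",(296.5,220.7),0),("l1",(175.5,241.9),0),("l2",(147.7,264.8),0),("l3",(228.4,243.9),0),("l4",(194.4,256.6),0),("ol",(194.1,245.3),.034),("spare",(224.3,274.2),0)]: print("scene",n,onz("scene",p,z))
E
```

```text
top mister [0.6083 0.1967 0.    ]
top noz [0.6049 0.1967 0.192 ]
top rim [0.5691 0.0359 0.12  ]
top can [0.5654 0.0393 0.    ]
top l1 [ 0.5052 -0.1791  0.    ]
top l2 [ 0.3913 -0.287   0.    ]
top l3 [ 0.4375 -0.4201  0.    ]
top l4 [ 0.4866 -0.294   0.    ]
top ol [ 0.487  -0.2981  0.034 ]
top spare [ 0.6015 -0.284   0.    ]
scene mister [0.6034 0.1943 0.    ]
scene noz [0.6187 0.1977 0.192 ]
scene rim [0.5518 0.0281 0.12  ]
scene can [0.5582 0.0503 0.    ]
scene l1 [ 0.3906 -0.3048  0.    ]
scene l2 [ 0.4325 -0.4185  0.    ]
scene l3 [ 0.5085 -0.19    0.    ]
scene l4 [ 0.4909 -0.2996  0.    ]
scene ol [ 0.4844 -0.292   0.034 ]
scene spare [ 0.6123 -0.279   0.    ]
```

View pics/top0b.png

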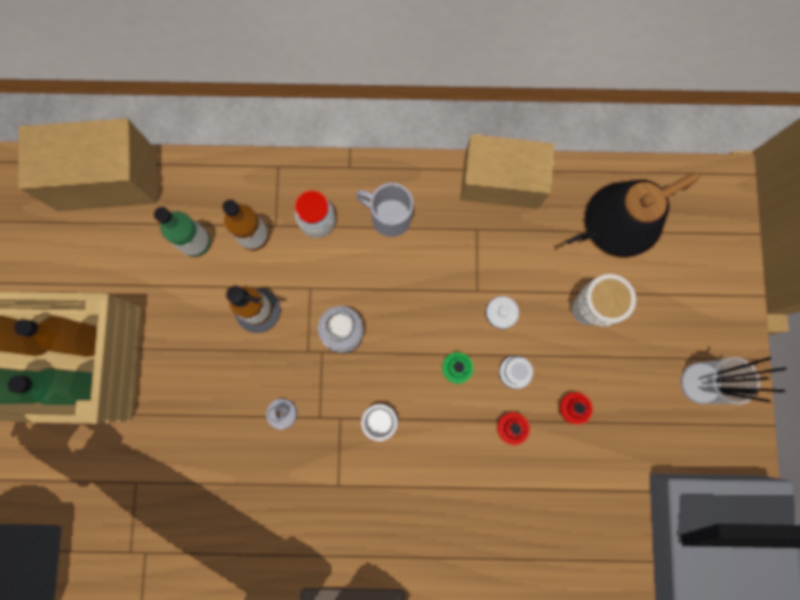

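View pics/scene0b.png

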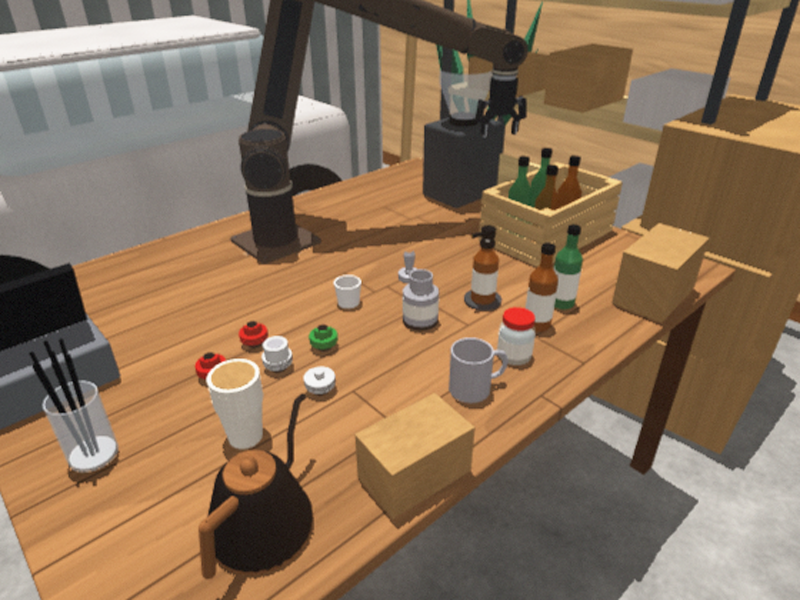

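The top view shows the mister at (181,217), the canister at (235,226), and the mister look-alike syrup_b further back. Five things look like the lid:
- a green look-alike at (315,256)
- red look-alikes at (355,299) and (403,282)
- a knobbed aluminium lid at (352,222), which is the spare
- an aluminium one with a wide cup at (361,262), which fits the double lid

The scene view agrees, with the lid set at (194,246) and the spare at (224,270). I'll do the mister first.

```bash
python3 -m handwheel '[[[0,0,0,-0.03,6.15],[0,0,0,-0.03,6.15],[0,0,0,-0.03,6.15],[0,0,0,0,6.15],[0,-0.04,-0.0015,0,0],[0,-0.04,-0.0015,0,0],[0,-0.04,-0.0015,0,0],[0,-0.04,-0.0015,0,0],[0,-0.04,-0.0015,0,0],[0,-0.04,-0.0015,0,0],[0,-0.04,-0.0015,0,0],[0,-0.04,-0.0015,0,0]]]' && python3 -m handwheel '[[[0,-0.04,-0.0015,0,0],[0,-0.04,-0.0015,0,0],[0,-0.04,-0.0015,0,0],[0,-0.04,-0.0015,0,0],[0,-0.04,-0.0015,0,0],[0,0,0,0,0],[0,0,0,0,0]]]'
python3 - <<'E'
from h import *
s=get_state(); im=viewer.read_camera("wrist"); cv2.imwrite("pics/w1.png",im)
print(s["eef_pos"],s["tcp_rot"],s["qpos"])
for n,z in [("nozzle_top",.192),("canister_rim",.12)]:
    for d in viewer.pinpoint("wrist",n):
        p=np.array(d["xy"])*[560,420]; P=onz("wrist",p,z,s); print(n,d["confidence"],p,P,totool(P,s))
for d in viewer.outline_of("wrist","nozzle_top"): print(d["confidence"],np.array(d["extent"])*[560,420,560,420])
E
```

```text
time: 2.2
eef_pos: [0.4866, 0.3555, 0.3216]
tcp_rot: [0.422, 0.906, 0.0, 0.0]
contact_force: [0.5, 1.1, 0.6]
opening: -0.002
finger_force: 0.0
time: 2.78
eef_pos: [0.6097, 0.1972, 0.3208]
tcp_rot: [0.424, 0.906, -0.0, -0.0]
contact_force: [-0.1, -0.1, -1.2]
opening: 0.001
finger_force: 0.0
[0.60968257 0.19720626 0.32084859] [ 4.24126755e-01  9.05602733e-01 -1.30431646e-04 -4.09687778e-04] [ 1.54619233e-01  1.59362032e-01  1.56430565e+00  2.44083124e-04
  1.41875033e+00 -5.40219279e-01]
nozzle_top 0.66 [269.92  187.404] [0.60370308 0.20414498 0.192     ] [ 9.07710324e-03 -7.57126205e-05  1.28854408e-01]
nozzle_top 0.29 [ 90.72  365.316] [ 0.58377737 -0.04907469  0.192     ] [-0.17268429 -0.17750184  0.12884322]
canister_rim 0.96 [147.896 261.912] [0.56580876 0.03564751 0.12      ] [-0.0961437  -0.137021    0.20086794]
canister_rim 0.5 [314.104 287.406] [0.7307691  0.13077847 0.12      ] [-0.12867892  0.05060431  0.20073787]
0.69 [227.416 165.984  61.208  56.196]
0.52 [  0.504 333.018  38.08   35.7  ]
```

View pics/w1.png

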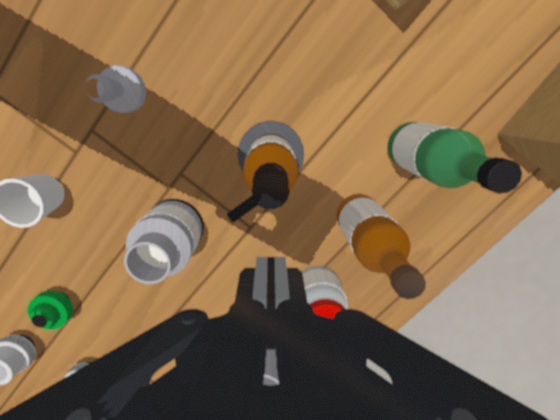

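The cap is at (270,187) with its spout toward the canister at (148,262). The fingertips are at (270,262). I'll shift 8 mm along x, go down, and recheck from near.

```bash
python3 -m handwheel '[[[0,0.008,0,0.03,0],[0,0,0,0.03,0],[0,0,0,0.025,0],[0,0,0,0,0],[0,0,0,0,0]]]'
python3 - <<'E'
from h import *
s=get_state(); im=viewer.read_camera("wrist"); cv2.imwrite("pics/w2.png",im)
for d in viewer.pinpoint("wrist","nozzle_top")[:1]:
        p=np.array(d["xy"])*[560,420]; P=onz("wrist",p,.192,s); print(d["confidence"],p,P,totool(P,s))
for d in viewer.outline_of("wrist","nozzle_top")[:1]:
    e=np.array(d["extent"])*[560,420,560,420];print(d["confidence"],e)
g=im.max(axis=2); print(proj("wrist",s["eef_pos"],s))
E
```

```text
time: 3.4
eef_pos: [0.602, 0.2064, 0.235]
tcp_rot: [0.422, 0.907, -0.001, -0.001]
contact_force: [1.3, 0.3, 1.5]
opening: 0.001
finger_force: 0.0
0.92 [269.08 244.02] [0.60351462 0.20370612 0.192     ] [-0.00309292 -0.00047074  0.04296284]
0.76 [210.    211.008  88.48   76.482]
[269.73913981 275.59621616]
```

View pics/w2.png

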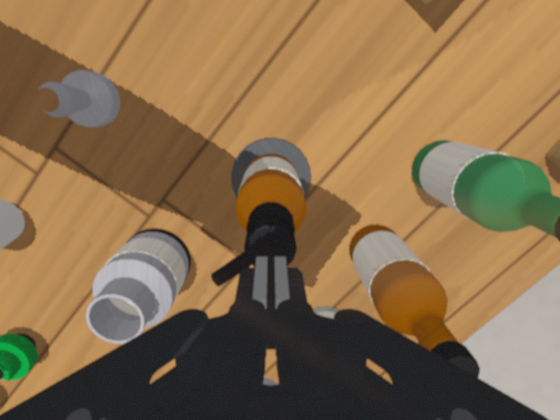

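The cap at (270,242) sits just ahead of the tips, so a 2 mm correction is enough before pressing.

```bash
python3 -m handwheel '[[[0,-0.002,0,0.03,0],[0,0,0,0.006,0],[0,0,0,0.005,0],[0,0,0,0.003,0],[0,0,0,0.003,0],[0,0,0,0.003,0],[0,0,0,0,0],[0,0,0,0,0]]]'
```

```text
time: 4.22
eef_pos: [0.6053, 0.2039, 0.1877]
tcp_rot: [0.422, 0.906, 0.0, 0.001]
contact_force: [-2.3, 0.4, 3.4]
opening: 0.002
finger_force: 1.8
```

```bash
python3 -m handwheel '[[[0,0,0,0.002,0],[0,0,0,0.001,0],[0,0,0,0,0],[0,0,0,0,0]]]';python3 -m handwheel '[[[0,0,0,0.001,0],[0,0,0,0.0005,0],[0,0,0,0,0],[0,0,0,0,0]]]'
```

```text
time: 4.55
eef_pos: [0.6053, 0.2039, 0.1841]
tcp_rot: [0.422, 0.906, 0.0, 0.001]
contact_force: [-1.1, -1.5, 5.3]
opening: 0.0
finger_force: 2.5
time: 4.88
eef_pos: [0.6054, 0.2039, 0.184]
tcp_rot: [0.422, 0.906, 0.0, 0.001]
contact_force: [-3.3, -0.6, 8.3]
opening: -0.001
finger_force: 4.5
```

The cap bottomed out at z 0.184 with over 5 N. Now I'll raise it to release the cap, then travel high to the lid.

```bash
python3 -m handwheel '[[[0,0,0,-0.03,0],[0,0,0,-0.03,0],[0,0,0,-0.03,0],[0,0,0,-0.02,0],[0.085,-0.0236,-0.0317,0,0],[0.085,-0.0236,-0.0317,0,0],[0.085,-0.0236,-0.0317,0,0],[0.085,-0.0236,-0.0317,0,0],[0.085,-0.0236,-0.0317,0,0],[0.085,-0.0236,-0.0317,0,0],[0.085,-0.0236,-0.0317,0,0],[0.085,-0.0236,-0.0317,0,0]]]' && python3 -m handwheel '[[[0.085,-0.0236,-0.0317,0,0],[0.085,-0.0236,-0.0317,0,0],[0.085,-0.0236,-0.0317,0,0],[0.085,-0.0236,-0.0317,0,0],[0.085,-0.0236,-0.0317,0,0],[0.085,0,0,0.03,0],[0.085,0,0,0.03,0],[0.085,0,0,0,0],[0.085,0,0,0,0]]]'
python3 - <<'E'
from h import *
s=get_state(); im=viewer.read_camera("wrist"); cv2.imwrite("pics/w3.png",im)
print(s["eef_pos"],s["tcp_rot"])
for n,z in [("inner_lid",0),("inner_nest",.034),("outer_lid",.034),("spare_lid",0)]:
    for d in viewer.pinpoint("wrist",n):
        p=np.array(d["xy"])*[560,420]; P=onz("wrist",p,z,s); print(n,round(d["confidence"],2),p,P,totool(P,s))
for n in ("inner_lid","outer_lid"):
    for d in viewer.look_for("wrist",n): print(n,d["confidence"],np.array(d["extent"])*[560,420,560,420])
c=proj("wrist",[.487,-.296,.03],s).astype(int);print(c)
x,y=np.clip(c-[130,100],0,[300,220]); cv2.imwrite("pics/w3c.png",cv2.resize(im[y:y+200,x:x+260],None,fx=3,fy=3,interpolation=2))
E
```

```text
time: 5.88
eef_pos: [0.5314, -0.1056, 0.291]
tcp_rot: [0.422, 0.906, 0.0, 0.0]
contact_force: [1.4, 0.0, 0.6]
opening: 0.991
finger_force: 0.0
time: 6.63
eef_pos: [0.4855, -0.2955, 0.2292]
tcp_rot: [0.423, 0.906, 0.001, -0.003]
contact_force: [-0.0, 0.3, 0.8]
opening: 0.996
finger_force: 0.0
[ 0.4855318  -0.29545371  0.22916875] [ 4.22547448e-01  9.06336952e-01  7.76329404e-04 -2.52627959e-03]
inner_lid 0.8 [348.824 102.69 ] [ 0.50013012 -0.18494364  0.        ] [0.07405876 0.08239587 0.22949972]
inner_lid 0.65 [202.72  111.594] [ 0.38838515 -0.29047309  0.        ] [ 0.0650701  -0.07104012  0.22956432]
inner_lid 0.57 [169.792 214.788] [ 0.427844   -0.40765349  0.        ] [-0.05005056 -0.11615281  0.22899444]
inner_nest 0.84 [356.888 105.21 ] [ 0.50161968 -0.18612909  0.034     ] [0.07237115 0.08274992 0.19549015]
inner_nest 0.82 [160.72  226.086] [ 0.42834892 -0.40847557  0.034     ] [-0.05082683 -0.11631934  0.19499002]
inner_nest 0.61 [195.496 114.912] [ 0.38910246 -0.29225049  0.034     ] [ 0.06342557 -0.07165814  0.19555568]
outer_lid 0.75 [276.304 188.118] [ 0.4955395 -0.2976697  0.034    ] [-0.00915299  0.0063827   0.19511891]
spare_lid 0.73 [363.104 222.012] [ 0.60552547 -0.27010199  0.        ] [-0.05892525  0.10837406  0.22878458]
inner_lid 0.92 [243.992 156.996  61.6    33.684]
inner_lid 0.85 [166.488  77.7    60.704  67.116]
inner_lid 0.78 [131.208 195.216  60.816  56.112]
inner_lid 0.68 [321.608  71.988  63.672  65.1  ]
outer_lid 0.71 [251.384 163.212  48.496  52.206]
[270 180]
```

View pics/w3c.png

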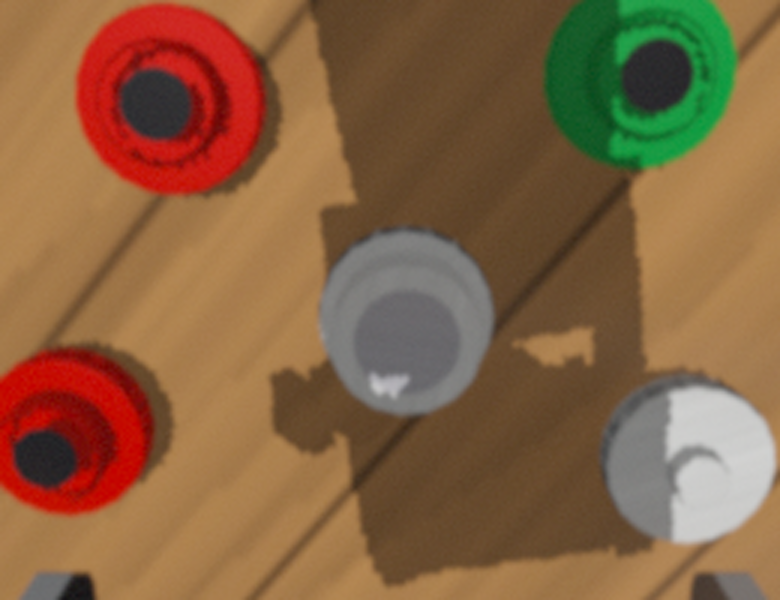

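The enlarged crop shows a plain, wide cup-shaped aluminium lid at wrist (276,188). It stands clear of the two reds, the green, and the knobbed spare at (363,222), so this is the double lid. I'll refine its position.

Run:
```python
from h import *
s=get_state()
print(totool(onz("wrist",(276,194),.062,s),s))
# predicted silhouette rows/cols for centre guesses in tool x,y
Rt=R.from_quat(s["tcp_rot"]).as_matrix()
a=np.linspace(0,2*np.pi,90)
for x,y in [(-.004,.0055),(-.007,.0055),(-.009,.0055)]:
    C=s["eef_pos"]+Rt@np.array([x,y,0]); pts=[]
    for r,z in [(.03,.017),(.03,.034),(.0245,.034),(.0245,.058)]:
        pts+= [proj("wrist",[C[0]+r*np.cos(t),C[1]+r*np.sin(t),z],s) for t in a]
    pts=np.array(pts); print(x,y,pts.min(0),pts.max(0))
```

```text
[-0.00874448  0.00569951  0.17164091]
-0.004 0.0055 [246.29318745 149.98732828] [304.36540004 211.58563874]
-0.007 0.0055 [246.35758315 152.83434129] [304.27522077 214.44607234]
-0.009 0.0055 [246.40032342 154.72410598] [304.21536741 216.34420899]
```

```bash
python3 -m handwheel '[[[0.085,-0.0095,0.006,0,0],[0.085,0,0,0.038,0],[0.085,0,0,0.038,0],[0.085,0,0,0.038,0],[0.085,0,0,0.038,0],[0.085,0,0,0.03,0],[0.085,0,0,0.02,0],[0.085,0,0,0.015,0],[0.085,0,0,0.008,0],[0.085,0,0,0,0],[0.085,0,0,0,0]]]'
```

```text
time: 7.9
eef_pos: [0.4979, -0.3, 0.0076]
tcp_rot: [0.422, 0.906, -0.0, 0.0]
contact_force: [-0.1, 0.1, -0.2]
opening: 0.998
finger_force: 0.0
```

```bash
python3 -m handwheel '[[[0.055,0,0,0,0],[0.055,0,0,0,0],[0.055,0,0,0,0],[0.05,0,0,0,0],[0.05,0,0,0,0],[0.05,0,0,0,0]]]' 50
```

```text
time: 8.4
eef_pos: [0.4986, -0.3008, 0.0091]
tcp_rot: [0.422, 0.906, -0.001, 0.002]
contact_force: [-2.1, 0.7, 6.8]
opening: 0.682
finger_force: 54.2
```

```bash
python3 -m handwheel '[[[0.05,0,0,-0.01,0],[0.05,0,0,-0.02,0],[0.05,0,0,-0.03,0],[0.05,0,0,-0.03,0],[0.05,0,0,0,0],[0.05,0,0,0,0],[0.05,0,0,0,0]]]'
python3 - <<'E'
from h import *
s=get_state(); im=viewer.read_camera("wrist"); cv2.imwrite("pics/w4.png",im)
im2=viewer.read_camera("scene"); print(s["eef_pos"])
c=proj("scene",[.4986,-.3008,.12]).astype(int)
b=cv2.resize(im2[c[1]-50:c[1]+60,c[0]-60:c[0]+60],(400,400),interpolation=2)
cv2.imwrite("pics/w4c.png",np.hstack([cv2.resize(im[140:350,180:370],(400,400)),b]))
E
```

```text
time: 8.98
eef_pos: [0.4965, -0.2988, 0.0958]
tcp_rot: [0.422, 0.906, 0.0, -0.001]
contact_force: [-0.6, 0.1, -2.8]
opening: 0.683
finger_force: 54.5
[ 0.49649915 -0.29878813  0.09579682]
```

View pics/w4c.png

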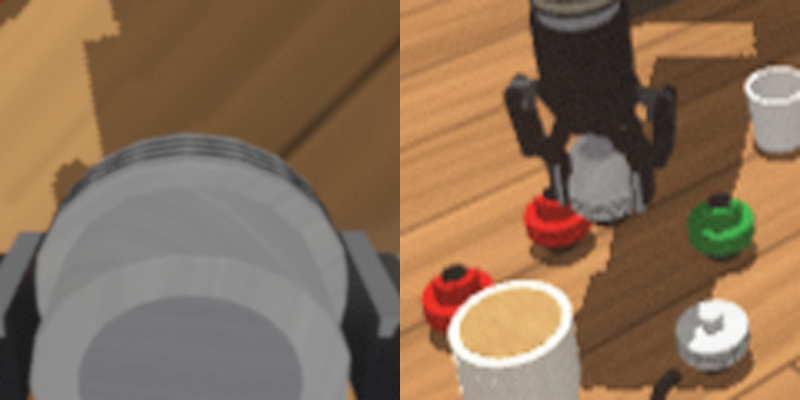

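The lid came up whole, with the outer lid nested on the band at crop (190,250), and the counter is undisturbed. I'll carry it toward the canister, stopping short so the wrist camera looks straight into the mouth.

```bash
python3 -m handwheel '[[[0.05,0,0,-0.03,0],[0.05,0,0,-0.035,0],[0.05,0,0,-0.035,0],[0.05,0,0,-0.03,0],[0.05,0.0165,0.0336,0,0],[0.05,0.0165,0.0336,0,0],[0.05,0.0165,0.0336,0,0],[0.05,0.0165,0.0336,0,0],[0.05,0.0165,0.0336,0,0],[0.05,0.0165,0.0336,0,0],[0.05,0.0165,0.0336,0,0],[0.05,0.0165,0.0336,0,0]]]' && python3 -m handwheel '[[[0.05,0,0,0,0],[0.05,0,0,0,0],[0.05,0,0,0,0],[0.05,0,0,0,0]]]'
python3 - <<'E'
from h import *
s=get_state(); im=viewer.read_camera("wrist"); cv2.imwrite("pics/w5.png",im); print(s["eef_pos"],s["tcp_rot"])
for d in viewer.pinpoint("wrist","canister_rim"):
    p=np.array(d["xy"])*[560,420]; P=onz("wrist",p,.12,s); print(round(d["confidence"],2),p,P,totool(P,s))
for n in ("canister_rim","canister"):
    for d in viewer.outline_of("wrist",n):
        m=d["mask"]; print(n,d["confidence"],np.array(d["extent"])*[560,420,560,420],np.argwhere(m).mean(0)[::-1])
for d in viewer.pinpoint("wrist","outer_lid")+viewer.pinpoint("wrist","inner_nest"):
    print(d["confidence"],np.array(d["xy"])*[560,420])
E
```

```text
time: 10.08
eef_pos: [0.6177, -0.0236, 0.2242]
tcp_rot: [0.422, 0.906, -0.001, -0.002]
contact_force: [0.7, -0.5, -2.1]
opening: 0.684
finger_force: 55.1
time: 10.42
eef_pos: [0.6175, -0.0265, 0.2254]
tcp_rot: [0.423, 0.906, -0.0, -0.001]
contact_force: [-0.5, -0.4, -3.5]
opening: 0.684
finger_force: 55.2
[ 0.61749683 -0.02654755  0.22544333] [ 4.22893364e-01  9.06178609e-01 -4.84754929e-04 -1.13840439e-03]
0.62 [270.424  96.81 ] [0.56599077 0.03513353 0.12      ] [0.08018358 0.00033735 0.10557559]
canister_rim 0.6 [220.08   44.1    99.68  105.504] [268.82184191  95.1127801 ]
canister 0.74 [218.12   45.696 103.096  98.616] [269.37563259  95.19749494]
0.95 [273.112 296.394]
0.89 [ 85.4   224.196]
```

View pics/w5.png

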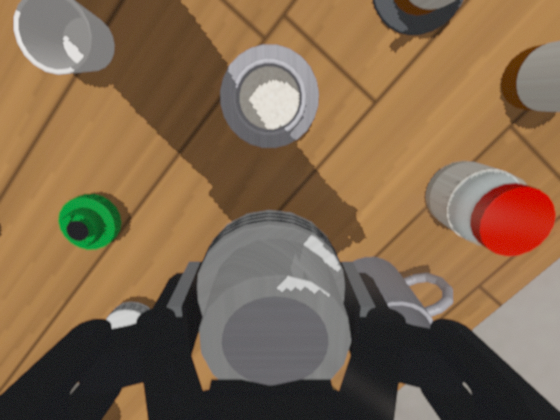

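Run:
```python
from h import *
p=viewer.camera_params("wrist");T=np.linalg.inv(np.array(p["hand_eye"]));f,cx,cy,_,_=cam("wrist")
def pj(P):
    c=T[:3,:3]@P+T[:3,3]; return np.array([cx-f*c[0]/c[2],cy+f*c[1]/c[2]])
a=np.linspace(0,2*np.pi,180)
for x,y in [(0,0),(-.002,0),(.002,0)]:
  for b in (.009,.006,.003): # lid bottom is b below TCP
    o=[]
    for r,z in [(.03,.034),(.03,.016),(.0245,.062)]:
        q=np.array([pj(np.array([x+r*np.cos(t),y+r*np.sin(t),b-z])) for t in a]); o+=[q[:,0].min(),q[:,0].max(),q[:,1].min(),q[:,1].max()]
    print(x,b,np.round(o,1))
im=cv2.imread("pics/w5.png"); g=cv2.cvtColor(im,cv2.COLOR_BGR2GRAY).astype(int)
print(g[204:262:1,271]); print(g[285,185:215],g[285,330:360]); print(g[290:400:2,271])
```

```text
0 0.009 [195.  344.3 238.  366.7 203.4 336.  221.3 338.4 193.8 345.1 291.6 414.9]
0 0.006 [193.4 345.8 241.3 372.1 202.1 337.3 223.8 342.7 191.8 347.1 297.1 422.8]
0 0.003 [191.7 347.5 244.7 377.7 200.8 338.6 226.4 347.1 189.6 349.2 303.  431.1]
-0.002 0.009 [195.3 343.9 242.9 370.4 203.7 335.8 225.7 341.8 194.3 344.7 297.3 419.3]
-0.002 0.006 [193.7 345.5 246.3 375.8 202.4 337.  228.3 346.2 192.2 346.6 303.  427.2]
-0.002 0.003 [192.1 347.1 249.8 381.5 201.1 338.3 230.9 350.7 190.1 348.7 309.  435.6]
0.002 0.009 [194.7 344.6 233.1 362.9 203.1 336.3 216.9 334.9 193.4 345.5 285.7 410.5]
0.002 0.006 [193.  346.2 236.3 368.2 201.8 337.5 219.3 339.1 191.3 347.5 291.2 418.3]
0.002 0.003 [191.3 347.8 239.5 373.8 200.5 338.8 221.8 343.6 189.2 349.6 297.  426.6]
[ 78  77  77  77  78  88 102 108  98  91  98  95  87  97 106  94  85 101
 114 117 122 131 134 131 129 127 129 129 128 130 129 127 127 128 124 123
 119 120 123 122 125 124 122 120 120 119 120 120 120 121 119 120 120 120
 119 119 118 118]
[ 96  98  99  96  88  68  46  36  34  36  35  67 103 124 130 129 130 127
 128 127 128 127 128 126 127 128 126 121 118 115] [119 120 120 118 119 116 122 126 127 127 127 127 126 121 104  72  53  51
  49  50  58  75  89  99  98  99  99 100  98 100]
[129 129 127 121 108 105 105 102 104 106 106 106 105 105 105 106 109 105
 107 105 104 105 106 105 103 103 104 104 102 106 105 102 103 106 106 104
 104 104 105 103 105 105 104 103 105 107 106  92  44  29  31  31  27  29
  30]
```

The rim is at tool (+80, 0) mm. From the band edges, the held lid is about 5 mm ahead of the TCP and reaches about 9 mm below it. I'll shift 75 mm, then come down in guarded steps.

```bash
python3 -m handwheel '[[[0.05,0.025,0,0,0],[0.05,0.03,0,0,0],[0.05,0.02,0,0,0],[0.05,0,0,0.03,0],[0.05,0,0,0.03,0],[0.05,0,0,0.025,0],[0.05,0,0,0,0],[0.05,0,0,0,0],[0.05,0,0,0,0],[0.05,0,0,0,0]]]'
python3 - <<'E'
from h import *
s=get_state(); im=viewer.read_camera("scene"); im2=viewer.read_camera("top"); print(s["eef_pos"])
c=proj("scene",[.566,.035,.12]).astype(int); e=proj("top",[.566,.035,.12]).astype(int)
cv2.imwrite("pics/s6.png",np.hstack([cv2.resize(im[c[1]-45:c[1]+45,c[0]-45:c[0]+45],(400,400),interpolation=2),cv2.resize(im2[e[1]-45:e[1]+45,e[0]-45:e[0]+45],(400,400),interpolation=2)]))
E
```

```text
time: 11.55
eef_pos: [0.5719, 0.0314, 0.1446]
tcp_rot: [0.423, 0.906, 0.001, 0.002]
contact_force: [0.6, 0.2, -2.0]
opening: 0.685
finger_force: 55.1
[0.57185542 0.03135624 0.14462855]
```

View pics/s6.png

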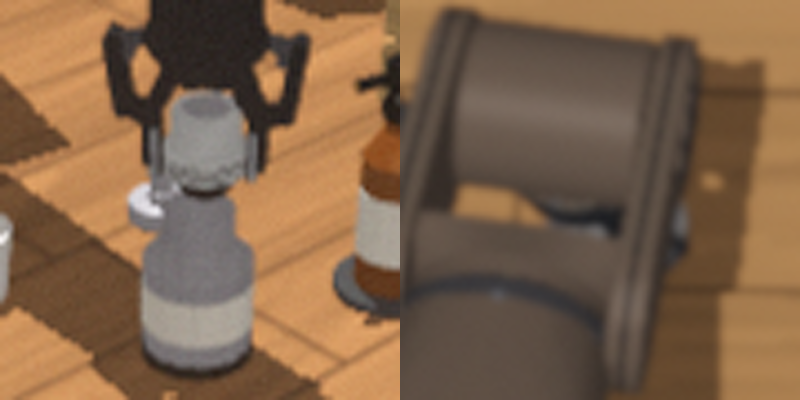

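Scene crop: the lid plug (205,190) is over the neck (198,205), maybe 2 mm to the right, which agrees with the measured TCP. I'll nudge by −2 mm in y and +1 mm in x, then go down slowly.

```bash
python3 -m handwheel '[[[0.05,0.001,-0.002,0,0],[0.05,0,0,0.005,0],[0.05,0,0,0.005,0],[0.05,0,0,0.003,0],[0.05,0,0,0,0],[0.05,0,0,0,0]]]';python3 -m handwheel '[[[0.05,0,0,0.003,0],[0.05,0,0,0.003,0],[0.05,0,0,0.002,0],[0.05,0,0,0,0],[0.05,0,0,0,0]]]'
```

```text
time: 12.15
eef_pos: [0.5674, 0.0313, 0.1281]
tcp_rot: [0.422, 0.906, -0.0, -0.001]
contact_force: [-0.4, 0.3, -2.4]
opening: 0.683
finger_force: 55.2
time: 12.57
eef_pos: [0.568, 0.0309, 0.1206]
tcp_rot: [0.422, 0.906, -0.0, 0.0]
contact_force: [0.9, -2.0, -4.4]
opening: 0.68
finger_force: 55.5
```

```bash
python3 -m handwheel '[[[0.05,0,0,0.002,0],[0.05,0,0,0.002,0],[0.05,0,0,0.001,0],[0.05,0,0,0,0],[0.05,0,0,0,0]]]';python3 -m handwheel '[[[0.05,0,0,0.0015,0],[0.05,0,0,0.001,0],[0.05,0,0,0,0],[0.05,0,0,0,0]]]'
```

```text
time: 12.98
eef_pos: [0.5681, 0.0309, 0.116]
tcp_rot: [0.422, 0.906, -0.0, 0.001]
contact_force: [0.1, -3.5, -1.3]
opening: 0.688
finger_force: 55.4
time: 13.32
eef_pos: [0.5682, 0.0309, 0.1135]
tcp_rot: [0.422, 0.906, -0.0, 0.001]
contact_force: [2.0, -3.8, -2.1]
opening: 0.686
finger_force: 55.4
```

```bash
python3 -m handwheel '[[[0.05,-0.0005,-0.0005,0.001,0],[0.05,0,0,0.001,0],[0.05,0,0,0,0],[0.05,0,0,0,0]]]';python3 -m handwheel '[[[0.05,0,0,0.001,0],[0.05,0,0,0.001,0],[0.05,0,0,0,0],[0.05,0,0,0,0]]]'
```

```text
time: 13.65
eef_pos: [0.5682, 0.0308, 0.1131]
tcp_rot: [0.422, 0.906, 0.0, 0.0]
contact_force: [-2.5, -1.9, 5.5]
opening: 0.686
finger_force: 56.2
time: 13.98
eef_pos: [0.5682, 0.0309, 0.1131]
tcp_rot: [0.422, 0.906, 0.0, -0.0]
contact_force: [-6.0, -1.9, 14.5]
opening: 0.684
finger_force: 57.1
```

It's seated: contact at TCP z 0.113 as predicted, with the force rising. I'll relieve the push and let go.

```bash
python3 -m handwheel '[[[0.05,0,0,-0.0025,0],[0.05,0,0,0,0],[0.066,0,0,0,0],[0.066,0,0,0,0],[0.085,0,0,0,0],[0.085,0,0,0,0],[0.085,0,0,0,0],[0.085,0,0,0,0]]]';python3 -m handwheel '[[[0.085,0,0,-0.01,0],[0.085,0,0,-0.03,0],[0.085,0,0,-0.03,0],[0.085,0,0,-0.03,0],[0.085,0,0,0,0],[0.085,0,0,0,0],[0.085,0,0,0,0]]]'
python3 - <<'E'
from h import *
s=get_state(); im=viewer.read_camera("wrist"); im2=viewer.read_camera("scene"); print(s["eef_pos"])
for n,z in [("outer_lid",.138),("inner_nest",.138)]:
    for d in viewer.pinpoint("wrist",n)[:2]:
        p=np.array(d["xy"])*[560,420]; P=onz("wrist",p,z,s); print(n,round(d["confidence"],2),p,P,totool(P,s))
c=proj("scene",[.566,.035,.12]).astype(int); e=proj("wrist",[.566,.035,.15],s).astype(int); print(e)
print("top of cup at",proj("wrist",[.566,.035,.166],s))
cv2.imwrite("pics/s7.png",np.hstack([cv2.resize(im2[c[1]-40:c[1]+40,c[0]-40:c[0]+40],(400,400),interpolation=2),cv2.resize(im[e[1]-80:e[1]+80,e[0]-80:e[0]+80],(400,400),interpolation=2)]))
E
```

```text
time: 14.65
eef_pos: [0.5676, 0.0308, 0.1114]
tcp_rot: [0.422, 0.906, 0.0, -0.0]
contact_force: [-0.6, 0.3, -0.8]
opening: 0.998
finger_force: 0.0
time: 15.23
eef_pos: [0.5675, 0.0306, 0.2119]
tcp_rot: [0.422, 0.906, 0.0, -0.0]
contact_force: [-0.3, -0.4, -1.0]
opening: 0.995
finger_force: 0.0
[0.56752856 0.0305978  0.21191318]
outer_lid 0.77 [273.28  212.016] [0.56510263 0.03699306 0.138     ] [0.00645308 0.00225426 0.07391359]
inner_nest 0.93 [ 90.496 296.31 ] [ 0.50466926 -0.09897376  0.138     ] [-0.05879226 -0.13147014  0.07390747]
[272 221]
top of cup at [272.65626902 230.54664074]
```

View pics/s7.png

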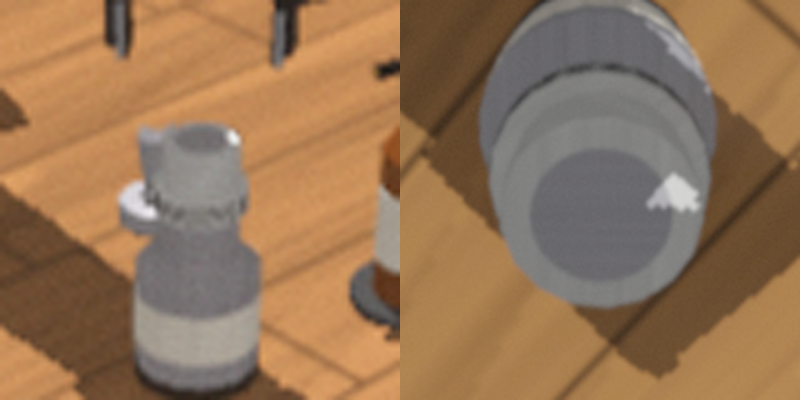

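The lid is seated with the band on the neck and coaxial. The outer lid is nested, its top at about wrist (271,227), which is +5.5 mm in x and +1.5 mm in y of the TCP. Now I'll grip the outer lid alone, with the tips above the band.

```bash
python3 -m handwheel '[[[0.085,0.0055,0.0015,0,0],[0.085,0,0,0.03,0],[0.085,0,0,0.03,0],[0.085,0,0,0.014,0],[0.085,0,0,0,0],[0.085,0,0,0,0],[0.085,0,0,0,0]]]' && python3 -m handwheel '[[[0.06,0,0,0,0],[0.055,0,0,0,0],[0.052,0,0,0,0],[0.052,0,0,0,0],[0.052,0,0,0,0]]]' 20
```

```text
time: 16.02
eef_pos: [0.5662, 0.0358, 0.139]
tcp_rot: [0.422, 0.906, 0.0, 0.001]
contact_force: [0.5, -0.5, -0.4]
opening: 0.993
finger_force: 0.0
time: 16.43
eef_pos: [0.5656, 0.0357, 0.1383]
tcp_rot: [0.422, 0.906, 0.0, 0.0]
contact_force: [-0.6, -0.2, -1.1]
opening: 0.609
finger_force: 0.0
```

```bash
python3 -m handwheel '[[[0.050,0,0,0,0],[0.048,0,0,0,0],[0.046,0,0,0,0],[0.04,0,0,0,0],[0.04,0,0,0,0],[0.04,0,0,0,0]]]' 25
```

```text
time: 16.93
eef_pos: [0.5653, 0.0355, 0.1383]
tcp_rot: [0.422, 0.906, -0.0, -0.0]
contact_force: [-3.3, -1.3, 3.7]
opening: 0.562
finger_force: 25.7
```

```bash
python3 -m handwheel '[[[0.04,0,0,-0.001,0],[0.04,0,0,-0.003,0],[0.04,0,0,-0.005,0],[0.04,0,0,-0.008,0],[0.04,0,0,-0.012,0],[0.04,0,0,-0.015,0],[0.04,0,0,-0.015,0],[0.04,0,0,-0.015,0],[0.04,0,0,-0.015,0],[0.04,0,0,-0.008,0],[0.04,0,0,0,0],[0.04,0,0,0,0]]]' && python3 -m handwheel '[[[0.04,0,0,0,0],[0.04,0,0,0,0],[0.04,0,0,0,0],[0.04,0,0,0,0]]]'
python3 - <<'E'
from h import *
im2=viewer.read_camera("scene")
c=proj("scene",[.566,.035,.15]).astype(int)
cv2.imwrite("pics/s8.png",cv2.resize(im2[c[1]-60:c[1]+60,c[0]-60:c[0]+60],(600,600),interpolation=2))
E
```

```text
time: 17.93
eef_pos: [0.5657, 0.0358, 0.2356]
tcp_rot: [0.422, 0.906, 0.0, 0.001]
contact_force: [0.4, 0.2, -0.4]
opening: 0.556
finger_force: 26.0
time: 18.27
eef_pos: [0.565, 0.0358, 0.2338]
tcp_rot: [0.422, 0.906, -0.0, -0.001]
contact_force: [0.2, 0.2, -0.1]
opening: 0.557
finger_force: 26.0
```

View pics/s8.png

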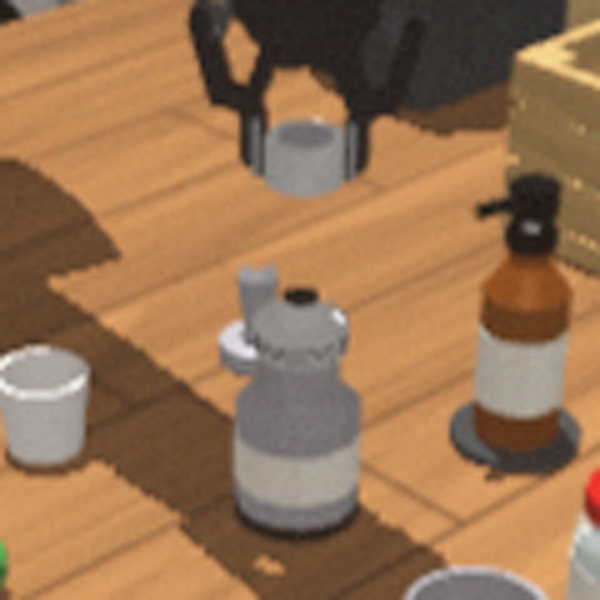

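The outer lid (305,155) is held upright about 95 mm above the canister. The inner lid (298,325) is still seated level, and the nozzle cap is up.

```bash
python3 -c "
from plant import sign_off
print(sign_off())"
```

```text
the job is handed in; nothing more can be done
None
```

The job is handed in: I pressed and released the mister, seated the double lid in the canister, and the arm is holding the outer lid upright about 95 mm above the seated inner lid; `sign_off()` gave no verdict.

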